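Let out the bar rest and lay the bar on it

ROBOT

A 6-joint arm with a two-finger parallel gripper is mounted at the origin on the work surface. World frame = base frame: x ahead of the robot, y to its left, z up, the work surface at z = 0. Lengths are in mm, angles in rad, forces in N, time in s.
With the tool pointing down it reaches from about 300 to 775 mm from the base axis. Payload 14.6 kg.
Tool frame: the origin (TCP) lies on the centre line of the jaws, within the pads' length; the fingertips stand 8 mm ahead of it and the grasp point (between the pads) lies 11 mm behind it; z points along the fingers, y is the direction in which the jaws open and shut (so a half turn about z gives the same grasp; the last joint's range is limited). The gripper opens to 94 mm and grips with 3 to 60 N. Pads are 16 mm wide; open, the fingers measure 119 mm over their backs; the gripper's body (75 mm by 177 mm) begins 78 mm behind the grasp point.
Start: joints at [1.076, 0.3, 1.521, -0, 1.321, -0.067], TCP at [228.175, 500.425, 213.446] pointing down, gripper open.
Joint ranges: [-3.03, 3.03], [-0.79, 2.21], [0.23, 2.52], [-1.04, 4.18], [0, 3.07], [-2.55, 2.55]. Speed limits (rad/s): [2.22, 2.22, 2.57, 3.14, 3.14, 3.14].

INTERFACE

Orientations are given as [roll, pitch, yaw] about the fixed x, y, z axes, in that order (R = Rz(yaw) Ry(pitch) Rx(roll)).
In Python, from cell import read_state, cams, manip gives the robot as it stands.
- The arm moves only by the shell command python3 -m handwheel 'ROWS' [OPENING] [FORCE]. ROWS is JSON, a list of rows, each a list of 4 numbers: the shift along the tool's x, y, z in m, then the turn about the tool's z in degrees. In form: [[dx, dy, dz, turn], ...]. A call has 1 to 5 rows; each row is the pose to reach, as a shift and turn from the pose measured when the call began, along the tool's axes at that moment; what a row does not reach only later rows make up. A row lasts 1/8 s, in which the tool goes at most 62.5 mm and 10.7 degrees, less where a joint would pass 70% of its speed; a pose out of reach is approached as far as the arm can. A call with a gripper value outside its range is refused whole. OPENING is the closure, from 0 (fully open) to 1 (shut), set as the call begins (- or left out, the last holds). The fingers move at their own pace and stop on an object; FORCE is the grip in N (left out, the last holds). Time passes only in rows, so rows that repeat a pose let the fingers close. It gives the time, the measured TCP pose, the force and the opening at its end, in the units of the state.
- read_state(): the state, without advancing time (a new reading comes with each control period).
- cams.camera(name): name is "scene" or "top" or "wrist"; returns the picture (480x640x3 uint8, red, green, blue); there is no depth.
- cams.get_calibration(name): a dict with "vertical_fov" (degrees; the focal length in pixels is half the picture's height over the tangent of half this angle, whatever the lens; pixels are square), "cx", "cy" (the principal point, pixels), "dist_coeffs" ([k1, k2, p1, p2, k3] as OpenCV has them; the pictures are not rectified), "R" (3x3) and "t" (3): a world point X has camera coordinates R X + t. Camera axes: x right, y down, z forward; pixel columns grow to the right and rows downward; lengths in mm; the calibration is good to about 2 mm. A picture is of the moment at which its call begins: read the wrist's pose just before it. get_calibration takes no time and is no camera call; for the wrist camera it gives the pose at the moment of the call.
- manip.sign_off(): hands the job in, once; it reports no verdict.
The state is a dict: "clock": time; "joints": joint angles; "qd": joint speeds; "effort": joint torques, N m; "eef_pos": TCP position; "eef_rot": TCP orientation; "wrist_force": force on the tool from outside, world axes, zero at the start; "moment": the same for the moment, N m; "finger_gap": finger opening in mm.
Only numpy, scipy, OpenCV 4.12 (cv2) and the standard library are available. Lean on these libraries where they do the work, as an engineer would, in place of code of your own. Each camera call takes 0.05 s, during which the arm holds its last target. There are 200 camera calls.

TASK

The bar rest on the smithy bench is one hole too short. Press its brass spring button in and slide the steel sleeve out, away from the green post, until the button snaps up by itself in the next hole, the one in the yellow strip, using only light pushes (under 20 N). Only then pick the square copper bar up off the bricks and lay it, not drop it, in both forks of the rest with its two ends sticking out past the forks, let go of it, and leave the hammer, brush and tin where they are.

Things in the scene. Friction and masses are not known exactly. Their poses are not given: they have to be found in the camera images.
- stand: Bar rest fixed on a wood packing block, 4 to 20 mm above the bench: green base plate 90 x 255 x 10 mm, green post (46 x 26 mm, at y = -135 mm), a level square inner tube, and over it a steel sleeve 34 mm wide, 229 mm long, its flat top 76 mm above the origin. Origin under the plate, below the centre of the brass button; z up; +y: the way the sleeve slides out, away from the post.
- button_top (a point): Centre of the button's flat top. Brass, 16 mm across, fixed on the inner tube (it only moves up and down), poking up through an 18.3 mm hole in the sleeve's 3 mm top wall. Up, it stands 7 mm above the sleeve's top; its top 4.5 mm taper to a 6 mm flat. It locks the sleeve until pressed 6 mm; pressed level with the sleeve's top, about 10 N sideways on the sleeve slips it under.
- snap (a joint): How far the button is pressed, m: 0 fully up, 0.007 level with the sleeve's top, 0.010 hidden under the sleeve's wall. Spring: 2.5 N at 0, 4.3 N at 0.007.
- sleeve (a joint): How far the sleeve has slid out, m: about 0 at the start (button in the first hole). The next hole is in a yellow strip clamped on the sleeve's top towards the post, at a different place each time: 49 to 77 mm from the first hole, not measured, to be felt. There the button snaps up by itself and blocks the sleeve but for 1 mm of play either way. Sliding takes about 4 N; end stop at 0.088.
- tab (a point): Centre of the red thumb tab that stands on the sleeve's top beyond the first hole: 30 mm wide across the sleeve, 8 mm thick along it, 22 mm high (its top 98 mm above the rest's origin). Its flat face towards the button is 18 mm from the first hole's centre: a finger holding the button down can push on that face to slide the sleeve out.
- near_saddle (a point): Middle of the flat saddle of the fixed fork on the post, 135 mm above the rest's origin: flat 20 mm wide, between two cheeks that flare out to about 65 mm apart at the top, 28 mm above the saddle; fork 14 mm thick along the sleeve.
- far_saddle (a point): Middle of the flat saddle of the same kind of fork at the sleeve's outer end, at the same height; it moves with the sleeve. The two saddles are 235 mm apart at the start and 284 to 312 mm with the button in the next hole.
- bar_mid (a point): Centre of the loose square copper bar, 14 x 420 x 14 mm, about 0.7 kg, its long side along its own y axis. It lies level across two bricks 35 mm high (each 60 mm along the bar, centres 110 mm either side of its middle), its centre 42 mm above the bench. In the forks its centre lies 7 mm above the saddles.
- bricks: The two fixed fire bricks under the bar, each 100 x 60 x 35 mm; origin on the bench between them; they stand 110 mm either side along its y axis, with bare bench between.
- hammer: Loose smith's hammer, wooden handle, 300 mm long. Leave alone. Origin on the bench under its middle.
- brush: Loose hand brush, 200 mm long. Leave alone. Origin on the bench under its middle.
- tin: Loose round tin with a yellow band, 70 mm across, 90 mm high. Leave alone. Origin under its middle.

How it is judged (in metres and radians):
On the way, in this order (a step that is already met when the one before it is completed fails the run):
1. the button is pressed in (value of joint snap above 0.005 m), for 0.05 s.
2. the sleeve is out at the next hole with the button popped up in it, the bar still on its bricks (value of joint sleeve between 0.047 and 0.079 m and value of joint snap below 0.002 m and distance of bar_mid from where it was at the start of the episode below 0.03 m), for 0.2 s.
3. the bar is lifted off the bricks (height (world z) of bar_mid above 0.07 m), for 0.1 s.
At the end, for the whole second after the job is handed in: Sleeve out at 0.047 to 0.079 m with the button up in the next hole (pressed under 2 mm); bar at rest on both saddles: centre 7 mm above them within 4 mm, within 8 mm of the centre line, parallel within 0.05 rad, ends past the forks (centre within 29 mm of half-way) (value of joint sleeve between 0.047 and 0.079 m and value of joint snap below 0.002 m and x of bar_mid in the frame of stand between -0.008 and 0.008 m and y of bar_mid in the frame of stand between -0.016 and 0.058 m and z of bar_mid in the frame of stand between 0.138 and 0.146 m and angle between the y axis of bar_mid and the y axis of stand, either way round below 0.05 rad and linear speed of bar below 0.02 m/s); the robot touches nothing.
It fails at once if the rest is forced: the fingers push it with more than 25 N (contact force between the fingers and stand above 25 N).
It fails at once if the arm or gripper body shoves the rest with more than 25 N (contact force between the arm and stand above 25 N).
It fails at once if the bar is dropped or thrown (falls faster than 0.6 m/s out of the fingers) (linear speed of bar above 0.6 m/s and not (contact force between the fingers and bar above 0.1 N)).
It fails at once if the hammer, brush or tin is disturbed (moved more than 30 mm) (distance of any of hammer, brush, tin from where it was at the start of the episode above 0.03 m).
It also fails if it takes over 58 s, if anything falls off the work surface, if the arm or the gripper's body presses on something with over 40 N, if the wrist force passes 120 N, or if a joint passes its speed limit or range.

## Working session

There is one attempt and no reset: what is moved stays moved. The work goes in short steps, Python scripts to look and compute and a shell command to move; the robot and the scene stay as the last step left them, time stands still between calls to the robot, and variables do not carry over. Pictures are saved under pics/ and viewed, about 8 in all and at most 12, crops included, and the job is handed in when it is done.

```bash
ls; mkdir -p pics; python3 - <<'E'
from cell import read_state,cams
import cv2
s=read_state();print(s)
for n in("scene","top"):
    im=cams.camera(n);cv2.imwrite(f"pics/{n}0.png",im[:,:,::-1]);print(n,cams.get_calibration(n))
E
```

```text
pics
{'clock': 0.0, 'joints': array([ 1.07636843e+00,  3.00445156e-01,  1.52161470e+00,  2.15134291e-05,
        1.32073159e+00, -6.66205354e-02]), 'qd': array([ 8.57719639e-05,  8.78745257e-04,  9.03913272e-04, -1.34448293e-03,
        8.42121713e-04, -2.59464068e-04]), 'effort': array([-6.97155301e-04, -5.31798899e+01, -3.52729225e+01,  7.08265649e-02,
        2.44396616e-02, -9.28133227e-05]), 'eef_pos': array([228.05915975, 500.18602632, 212.88634634]), 'eef_rot': array([-3.14039791e+00, -1.00596636e-04,  2.71377990e+00]), 'wrist_force': array([-0.1642731 , -0.53067576, -0.8693919 ]), 'moment': array([-0.01674085,  0.01185584, -0.01354031]), 'finger_gap': 94.0188770206411}
scene {'vertical_fov': 54.5333933873671, 'cx': 321.3018553789218, 'cy': 240.24226215568652, 'dist_coeffs': array([-0.03570109,  0.        ,  0.        ,  0.        ,  0.        ]), 'R': array([[-0.12969391,  0.9914395 , -0.01507332],
       [ 0.84318389,  0.10227554, -0.52780738],
       [-0.52174746, -0.08116298, -0.84923033]]), 't': array([  79.82340865, -385.86489112, 1374.56889153])}
top {'vertical_fov': 50.67613346791285, 'cx': 314.0261413452436, 'cy': 238.6798195731461, 'dist_coeffs': array([-0.13430484,  0.        ,  0.        ,  0.        ,  0.        ]), 'R': array([[-0.01328226, -0.99987391,  0.00870368],
       [-0.99702463,  0.01258242, -0.07604983],
       [ 0.07593073, -0.0096879 , -0.99706603]]), 't': array([ -28.93851845,  519.76248138, 1427.11845103])}
```

View pics/top0.png

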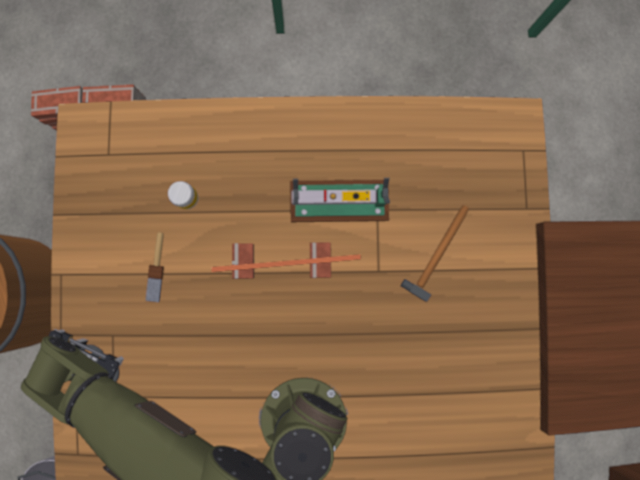

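View pics/scene0.png

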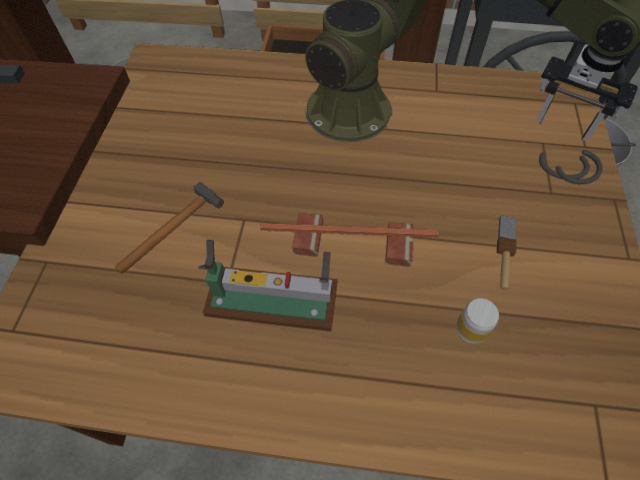

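The top view shows the rest around (340,198), with its post on the right and the sleeve opening to the left. The button is near (333,196), and the bar runs from (213,269) to (360,258). The scene view shows the same layout, with the tin at (477,320) and the hammer at (170,230). Next I'll enlarge both.

```bash
cat > h.py <<'E'
import numpy as np,cv2
from cell import read_state,cams
from scipy.spatial.transform import Rotation as Ro
def K(c):
    f=240/np.tan(np.radians(c["vertical_fov"]/2));return np.array([[f,0,c["cx"]],[0,f,c["cy"]],[0,0,1]])
def ray(c,uv):
    p=cv2.undistortPoints(np.array([[uv]],float),K(c),c["dist_coeffs"])[0,0]
    return -c["R"].T@c["t"], c["R"].T@np.array([p[0],p[1],1])
def onz(c,uv,z):
    o,d=ray(c,uv);return o+d*(z-o[2])/d[2]
def proj(c,X):
    r=cv2.Rodrigues(c["R"])[0];return cv2.projectPoints(np.array(X,float).reshape(-1,1,3),r,c["t"],K(c),c["dist_coeffs"])[0].reshape(-1,2)
def tri(l):
    A=0;b=0
    for c,uv in l:
        o,d=ray(c,uv);d=d/np.linalg.norm(d);P=np.eye(3)-np.outer(d,d);A=A+P;b=b+P@o
    return np.linalg.solve(A,b)
def totool(X):  # shift (m) in tool axes from the present TCP to world X
    s=read_state();R=Ro.from_euler('xyz',s["eef_rot"]).as_matrix();return R.T@(np.array(X)-s["eef_pos"])/1000
E
python3 - <<'E'
import cv2,numpy as np
a=cv2.imread("pics/top0.png")[170:230,280:400];b=cv2.imread("pics/scene0.png")[230:330,195:345]
a=cv2.resize(a,(600,300),interpolation=cv2.INTER_CUBIC);b=cv2.resize(b[:75+20],(450*600//450,285*600//450-100+0),interpolation=cv2.INTER_CUBIC) if 0 else cv2.resize(b,(450,300),interpolation=cv2.INTER_CUBIC)
o=np.zeros((600,600,3),np.uint8);o[:300]=a;o[300:,:450]=b;cv2.imwrite("pics/z1.png",o)
E
```

```text
(no output)
```

View pics/z1.png

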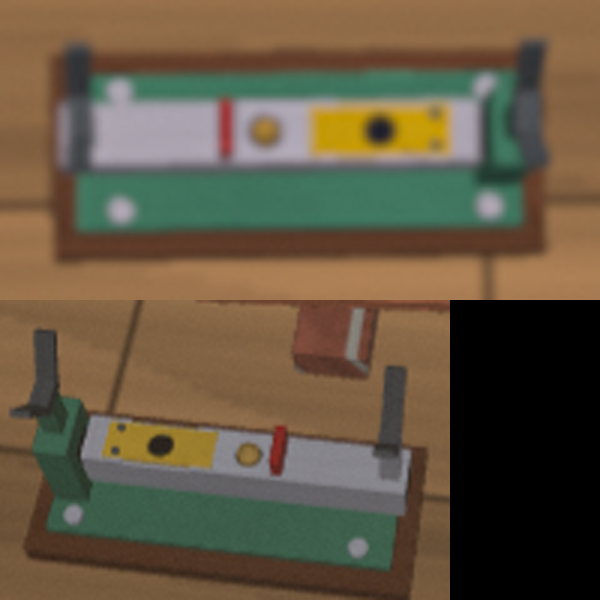

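The crop shows the button at top-view (333,196) and scene (278,281), and the yellow hole at top-view (355.8,196) and scene (248.7,278.7). The red tab is at top-view (325.2,195.6). The base-plate bolts are at top-view (304,188), (377.2,187), (303.8,212) and (378,211).

```bash
python3 - <<'E'
from h import *
t=cams.get_calibration("top");s=cams.get_calibration("scene")
B=tri([(t,(333,196)),(s,(278,281))]);H=tri([(t,(355.8,196)),(s,(248.7,278.7))])
print("btn",B,"hole",H)
for a in[(304,188),(377.2,187),(303.8,212),(378,211)]:print("bolt",onz(t,a,25))
for a in[(213,269.5),(360,257.8)]:print("bar",onz(t,a,49))
a,b=tri([(t,(213,269.5)),(s,(436.5,233.5))]),tri([(t,(360,257.8)),(s,(262,227.5))]);print(a,b)
print("tin",onz(t,(181,194),90),"hammer head",onz(t,(416,291),20),onz(t,(464,209),20),"brush",onz(t,(158,235),20),onz(t,(154,298),20))
E
```

```text
btn [629.48894825 -88.03384407  96.27810814] hole [ 629.59692058 -150.96961131   91.92169146]
bolt [665.19664909  -8.77924015  25.        ]
bolt [ 665.94551712 -219.5684067    25.        ]
bolt [595.76703042  -7.41804419  25.        ]
bolt [ 596.2327402  -220.10151891   25.        ]
bar [434.27594688 248.2277451   49.        ]
bar [ 461.91237607 -163.17439087   49.        ]
[434.41120771 249.91470771  41.3733942 ] [ 462.31475999 -163.98159594   33.67404411]
tin [642.18749231 330.17555386  90.        ] hammer head [ 365.75038812 -325.02416695   20.        ] [ 600.49232297 -473.49472522   20.        ] brush [535.67230653 414.52170402  20.        ] [354.61480015 425.27091902  20.        ]
```

```bash
python3 - <<'E'
from h import *
print(totool([629,-85,235]))
E
```

```text
[-0.60758451 -0.36618507 -0.02172045]
```

```bash
python3 -m handwheel '[[-0.05,-0.03,-0.01,0],[-0.10,-0.06,-0.02,0],[-0.15,-0.09,-0.02,0],[-0.20,-0.12,-0.02,0],[-0.25,-0.15,-0.02,0]]' 1 10; python3 -m handwheel '[[-0.05,-0.03,0,0],[-0.10,-0.06,0,0],[-0.15,-0.09,0,0],[-0.20,-0.12,0,0],[-0.25,-0.15,0,-5]]'; python3 - <<'E'
from h import *
print(totool([629,-85,235]))
E
```

```text
clock: 0.72
eef_pos: [394.0, 258.3, 233.0]
eef_rot: [-3.14, -0.0, 2.714]
wrist_force: [0.5, 0.8, 0.5]
finger_gap: 47.8
clock: 1.35
eef_pos: [560.0, 16.4, 232.9]
eef_rot: [-3.141, -0.001, 2.803]
wrist_force: [1.1, 0.6, 0.0]
finger_gap: 0.8
[-0.0987772  -0.07266714 -0.00203739]
```

```bash
python3 -m handwheel '[[-0.049,-0.036,0,-9.5],[-0.099,-0.073,-0.002,-19.6],[-0.099,-0.073,-0.002,-19.6],[-0.099,-0.073,-0.002,-19.6]]'; python3 - <<'E'
from h import *
s=read_state();c=cams.get_calibration("wrist");cv2.imwrite("pics/w1.png",cams.camera("wrist")[:,:,::-1])
print(s["eef_pos"],s["eef_rot"],c)
for X in([629.5,-88,95],[629.5,-88+26,105],[629.5,-150.5,88]):print(proj(c,X))
E
```

```text
clock: 1.85
eef_pos: [628.8, -85.0, 234.4]
eef_rot: [-3.141, -0.002, -3.14]
wrist_force: [0.3, 0.1, -0.1]
finger_gap: 0.2
[628.75975734 -84.98131976 234.44609625] [-3.14111600e+00 -1.90604860e-03 -3.14020839e+00] {'vertical_fov': 71.25722473693524, 'cx': 330.4632431213711, 'cy': 240.50434713466586, 'dist_coeffs': array([-0.00629426,  0.        ,  0.        ,  0.        ,  0.        ]), 'R': array([[-6.42640813e-04,  9.99998763e-01, -1.43582535e-03],
       [ 9.69998918e-01,  9.72421705e-04,  2.43107290e-01],
       [ 2.43108385e-01, -1.23651837e-03, -9.69998342e-01]]), 't': array([  86.2438797 , -640.70555536,  257.98061857])}
[[328.0518072  233.06978706]]
[[356.11427908 235.49592594]]
[[263.89758952 231.41737248]]
```

View pics/w1.png

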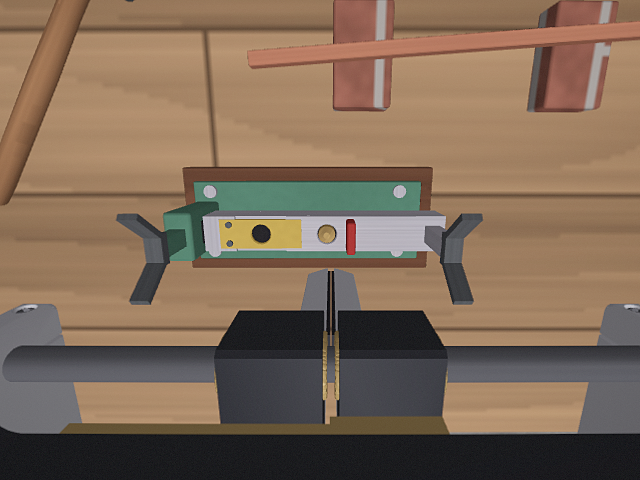

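The button is at (327,234), within 1 px of its predicted position. The closed fingertips at (331,270) seem to taper, so I'll zoom in on them.

```bash
python3 - <<'E'
import cv2,numpy as np
a=cv2.imread("pics/w1.png");x=cv2.resize(a[205:320,280:380],None,fx=5,fy=5,interpolation=cv2.INTER_CUBIC);cv2.imwrite("pics/z2.png",x)
from h import *
c=cams.get_calibration("wrist");T=read_state()["eef_pos"]
for dz in(-8,0,11,30):print(dz,proj(c,[T+[sx,sy,dz] for sx,sy in((-8,-12.5),(-8,12.5),(8,-12.5))]).round(0).tolist())
print(onz(c,(327,234),95),onz(c,(350.5,222),110),onz(c,(261,233),89))
E
```

```text
-8 [[309.0, 269.0], [354.0, 270.0], [310.0, 296.0]]
0 [[308.0, 274.0], [355.0, 274.0], [309.0, 302.0]]
11 [[307.0, 282.0], [356.0, 282.0], [307.0, 310.0]]
30 [[304.0, 297.0], [359.0, 297.0], [305.0, 329.0]]
[630.55565414 -88.48941794  95.        ] [615.96307921 -67.14041145 110.        ] [ 631.07039504 -152.76915682   89.        ]
```

View pics/z2.png

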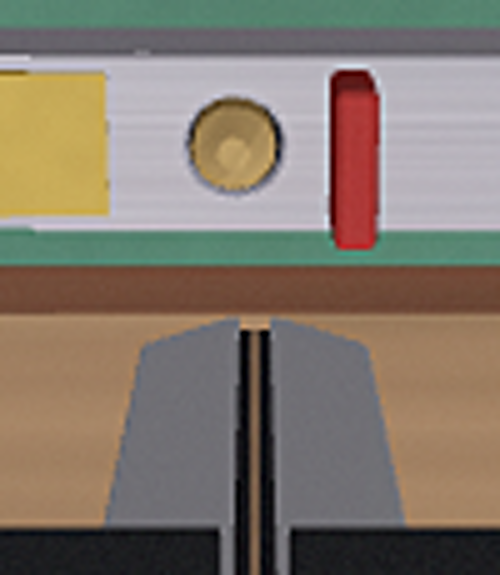

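The fingertips are wedges, lowest at the inner edges with about 3.3 mm between the metal tips. If I open the jaws about 3.5 mm, one tip edge lands on the button's flat while the other finger's back can push the tab.

```bash
python3 -m handwheel '[[-0.0012,-0.0017,0.04,0],[-0.0012,-0.0017,0.08,0],[-0.0012,-0.0017,0.11,0],[-0.0012,-0.0017,0.122,0],[-0.0012,-0.0017,0.122,0]]' 0.963 20;  python3 -m handwheel '[[0,0,0.002,0],[0,0,0.002,0]]'
```

```text
clock: 2.52
eef_pos: [629.7, -85.5, 113.3]
eef_rot: [-3.141, -0.001, -3.139]
wrist_force: [0.5, 0.0, 0.7]
finger_gap: 3.4
clock: 2.78
eef_pos: [630.0, -85.4, 112.3]
eef_rot: [-3.141, 0.0, -3.139]
wrist_force: [0.7, 0.7, 0.3]
finger_gap: 3.6
```

```bash
python3 -m handwheel '[[0,-0.0014,0,0],[0,-0.0014,0,0]]'; python3 - <<'E'
from h import *
a=cams.camera("wrist");cv2.imwrite("pics/w2.png",cv2.resize(a[190:340,230:430],None,fx=4,fy=4,interpolation=cv2.INTER_CUBIC)[:,:,::-1])
c=cams.get_calibration("wrist");print(proj(c,[630,-88.3,95]),proj(c,[630,-70.3,110]))
E
```

```text
clock: 3.02
eef_pos: [630.2, -87.0, 112.7]
eef_rot: [-3.141, 0.001, -3.139]
wrist_force: [-0.4, -0.4, 0.1]
finger_gap: 3.4
[[329.14265184 276.77390599]] [[361.39852244 286.31367635]]
```

View pics/w2.png

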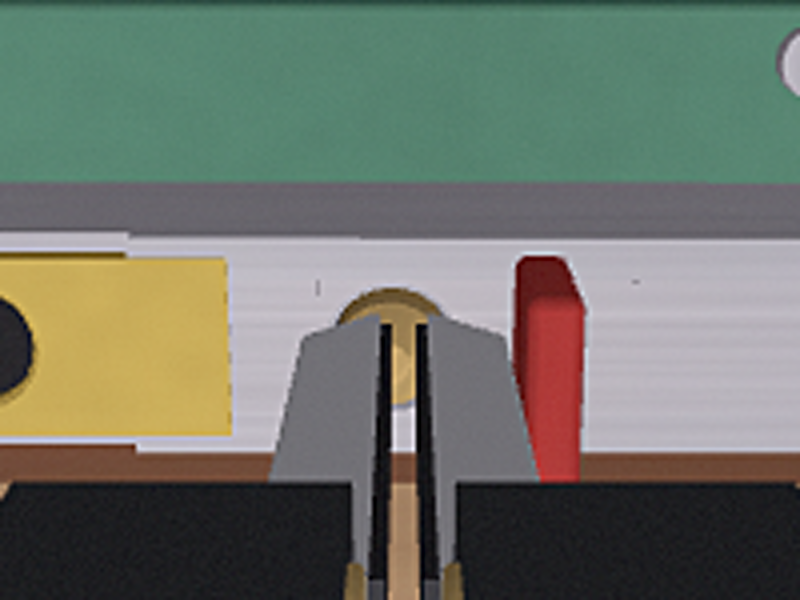

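The two tips currently straddle the button's flat: edges at x≈380 and 430, flat centred at about 400. The tab at 515–585 is clear of them. I'll narrow the gap to 2 mm, shift slightly and descend to contact.

```bash
python3 -m handwheel '[[0,0.0008,0.002,0],[0,0.0008,0.005,0],[0,0.0008,0.007,0],[0,0.0008,0.007,0]]' 0.979 20;  python3 -m handwheel '[[0,0,0.001,0],[0,0,0.002,0],[0,0,0.002,0]]';  python3 -m handwheel '[[0,0,0.001,0],[0,0,0.002,0],[0,0,0.002,0]]'
```

```text
clock: 3.58
eef_pos: [630.2, -86.2, 105.6]
eef_rot: [-3.141, 0.001, -3.139]
wrist_force: [-0.5, -0.2, 3.3]
finger_gap: 2.1
clock: 3.95
eef_pos: [630.2, -86.1, 103.6]
eef_rot: [-3.141, 0.001, -3.139]
wrist_force: [-0.5, 0.4, 3.6]
finger_gap: 2.1
clock: 4.32
eef_pos: [630.4, -86.2, 102.5]
eef_rot: [-3.141, 0.001, -3.139]
wrist_force: [-5.2, 0.9, 11.9]
finger_gap: 1.5
```

```bash
python3 -m handwheel '[[0,0.001,0.0006,0],[0,0.002,0.0006,0]]';  python3 -m handwheel '[[0,0.0005,0.0006,0],[0,0.001,0.0006,0]]'
```

```text
clock: 4.58
eef_pos: [630.5, -85.1, 102.7]
eef_rot: [-3.139, 0.002, -3.139]
wrist_force: [-3.6, -4.9, 9.8]
finger_gap: 1.9
clock: 4.82
eef_pos: [630.5, -85.0, 102.7]
eef_rot: [-3.137, 0.003, -3.139]
wrist_force: [-3.6, -5.7, 8.7]
finger_gap: 2.3
```

```bash
python3 -m handwheel '[[0,0.001,0.0006,0],[0,0.0016,0.0006,0],[0,0.0016,0.0006,0]]'
```

```text
clock: 5.2
eef_pos: [630.6, -84.4, 102.8]
eef_rot: [-3.136, 0.003, -3.14]
wrist_force: [-2.8, -5.4, 9.1]
finger_gap: 2.0
```

```bash
python3 -m handwheel '[[0,0.001,0.0007,0],[0,0.002,0.0007,0],[0,0.002,0.0007,0]]'; python3 - <<'E'
from h import *
a=cams.camera("wrist");cv2.imwrite("pics/w3.png",cv2.resize(a[190:340,230:430],None,fx=4,fy=4,interpolation=cv2.INTER_CUBIC)[:,:,::-1])
E
```

```text
clock: 5.58
eef_pos: [630.6, -83.3, 102.8]
eef_rot: [-3.135, 0.004, -3.14]
wrist_force: [-3.5, -5.3, 8.6]
finger_gap: 1.9
```

View pics/w3.png

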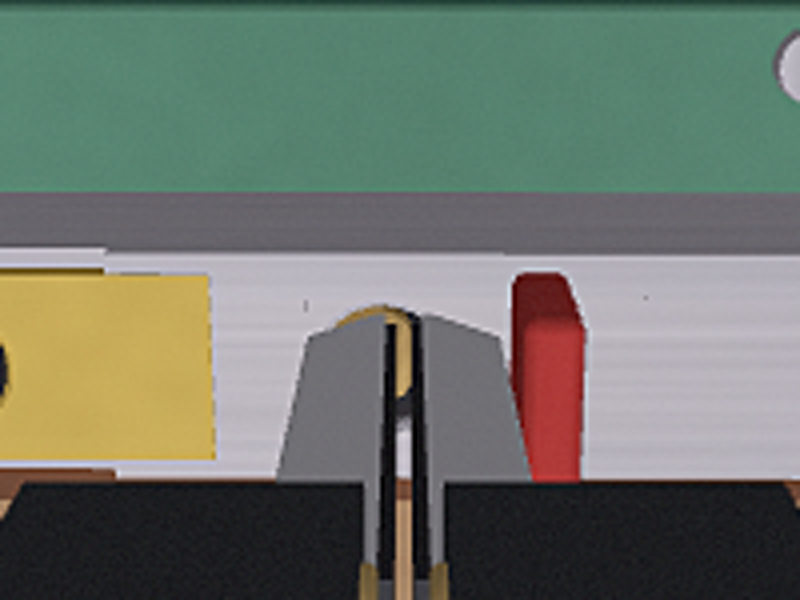

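The button is pressed flush, and a dark gap has opened on the right side of its hole, so the sleeve is starting to move. I'll keep pushing.

```bash
python3 -m handwheel '[[0,0.001,0.0007,0],[0,0.002,0.0007,0],[0,0.002,0.0007,0]]'; python3 -m handwheel '[[0,0.001,0.0007,0],[0,0.002,0.0007,0],[0,0.002,0.0007,0]]'
```

```text
clock: 6.0
eef_pos: [630.7, -82.0, 102.6]
eef_rot: [-3.133, 0.004, -3.14]
wrist_force: [-2.1, -3.2, 7.5]
finger_gap: 2.1
clock: 6.38
eef_pos: [631.0, -81.1, 102.7]
eef_rot: [-3.132, 0.006, -3.141]
wrist_force: [-2.5, -5.6, 8.9]
finger_gap: 1.9
```

```bash
python3 -m handwheel '[[0,0.001,0.0006,0],[0,0.002,0.0006,0],[0,0.003,0.0006,0]]'; python3 -m handwheel '[[0,0.001,0.0006,0],[0,0.002,0.0006,0],[0,0.003,0.0006,0]]'
```

```text
clock: 6.75
eef_pos: [631.1, -80.1, 102.8]
eef_rot: [-3.128, 0.007, -3.141]
wrist_force: [-2.4, -14.0, 8.1]
finger_gap: 1.9
clock: 7.12
eef_pos: [631.1, -79.3, 102.8]
eef_rot: [-3.125, 0.007, 3.141]
wrist_force: [-3.9, -14.5, 7.8]
finger_gap: 1.6
```

```bash
cat >> h.py <<'E'
def yellow(a,c,z=94.7):
    h=cv2.cvtColor(a,cv2.COLOR_RGB2HSV);m=cv2.inRange(h,(20,120,90),(32,255,255))
    n,l,st,ce=cv2.connectedComponentsWithStats(m);i=1+np.argmax(st[1:,4]);x,y,w,hh,_=st[i]
    r=y+hh//2;col=np.where(l[r]==i)[0].max()+.5
    return st[i].tolist(),onz(c,(col,r),z).round(1)
E
python3 - <<'E'
from h import *
a=cv2.imread("pics/w1.png")[:,:,::-1]
c=dict(cams.get_calibration("wrist"))
c1=dict(c);c1["R"]=np.array([[-6.42640813e-04,9.99998763e-01,-1.43582535e-03],[9.69998918e-01,9.72421705e-04,2.43107290e-01],[2.43108385e-01,-1.23651837e-03,-9.69998342e-01]]);c1["t"]=np.array([86.2438797,-640.70555536,257.98061857])
print(yellow(np.ascontiguousarray(a),c1), onz(c1,(327,234.5),101.7))
b=cams.camera("wrist");cv2.imwrite("pics/w4.png",b[:,:,::-1]);print(yellow(b,c))
E
```

```text
([219, 219, 83, 29, 1991], array([ 629.5, -114.3,   94.7])) [629.34698478 -88.92476661 101.7       ]
([142, 256, 139, 48, 5399], array([ 629.7, -109.2,   94.7]))
```

The sleeve has moved 5.1 mm, so the hole's edge is now on the last part of the button's taper. I'll ease the downward press and push it under.

```bash
python3 -m handwheel '[[0,0.002,0.0,0],[0,0.003,-0.0003,0],[0,0.0033,-0.0005,0]]'
```

```text
clock: 7.55
eef_pos: [631.0, -78.4, 102.9]
eef_rot: [-3.122, 0.007, 3.14]
wrist_force: [0.8, -14.6, -1.0]
finger_gap: 2.2
```

```bash
python3 -m handwheel '[[0,0.002,0.0,0],[0,0.003,0,0],[0,0.0034,0,0]]'
```

```text
clock: 7.92
eef_pos: [631.0, -76.2, 102.9]
eef_rot: [-3.12, 0.007, 3.139]
wrist_force: [-0.9, -1.3, 4.5]
finger_gap: 1.7
```

It slipped under: the push force dropped to about 1 N with the sleeve at about 8 mm. My vision estimate puts the next hole at about 63 mm, so I'll slide quickly to about 50 mm and then go carefully.

```bash
python3 -m handwheel '[[0,0.003,-0.0008,0],[0,0.007,-0.001,0],[0,0.011,-0.001,0],[0,0.015,-0.001,0],[0,0.019,-0.001,0]]'; python3 -m handwheel '[[0,0.004,0,0],[0,0.008,-0.0002,0],[0,0.012,-0.0003,0],[0,0.016,-0.0004,0],[0,0.02,-0.0004,0]]'; python3 - <<'E'
from h import *
b=cams.camera("wrist");print(yellow(b,cams.get_calibration("wrist")))
E
```

```text
clock: 8.55
eef_pos: [630.9, -57.6, 103.1]
eef_rot: [-3.12, 0.007, 3.139]
wrist_force: [-0.3, -5.3, 0.5]
finger_gap: 1.9
clock: 9.18
eef_pos: [630.9, -37.9, 103.1]
eef_rot: [-3.119, 0.007, 3.139]
wrist_force: [-0.8, -4.8, 4.7]
finger_gap: 1.5
([144, 256, 138, 48, 5350], array([629.6, -67.4,  94.7]))
```

```bash
python3 -m handwheel '[[0,0.002,-0.0003,0],[0,0.004,-0.0005,0],[0,0.006,-0.0005,0],[0,0.008,-0.0005,0],[0,0.01,-0.0005,0]]'; python3 -m handwheel '[[0,0.001,0,0],[0,0.002,0,0],[0,0.003,0,0]]';python3 -m handwheel '[[0,0.001,0,0],[0,0.002,0,0],[0,0.003,0,0]]'
```

```text
clock: 9.85
eef_pos: [630.8, -27.8, 103.1]
eef_rot: [-3.118, 0.006, 3.139]
wrist_force: [0.8, -3.5, 1.2]
finger_gap: 1.8
clock: 10.22
eef_pos: [630.8, -24.8, 103.0]
eef_rot: [-3.118, 0.006, 3.139]
wrist_force: [-1.0, -1.6, 1.6]
finger_gap: 2.0
clock: 10.6
eef_pos: [630.8, -21.9, 103.0]
eef_rot: [-3.118, 0.006, 3.139]
wrist_force: [-0.4, -2.9, 3.0]
finger_gap: 2.1
```

```bash
python3 -m handwheel '[[0,0.001,0,0],[0,0.002,0,0],[0,0.003,0,0]]';python3 -m handwheel '[[0,0.001,0,0],[0,0.002,0,0],[0,0.003,0,0]]'
```

```text
clock: 10.98
eef_pos: [630.8, -19.8, 103.0]
eef_rot: [-3.116, 0.006, 3.139]
wrist_force: [-1.1, -12.7, 3.5]
finger_gap: 1.9
clock: 11.35
eef_pos: [630.8, -19.3, 103.1]
eef_rot: [-3.112, 0.006, 3.138]
wrist_force: [-1.3, -21.6, 3.1]
finger_gap: 1.6
```

The sleeve is blocked (−21.6 N, above the 20 N I was aiming for but under the 25 N limit), so the button has probably snapped up. I'll back off, lift and look.

```bash
python3 -m handwheel '[[0,-0.003,0,0],[0,-0.005,0,0]]'; python3 -m handwheel '[[0,0,-0.03,0],[0,0,-0.07,0],[0,0,-0.12,0],[0,0,-0.14,0],[0,0,-0.14,0]]';  python3 - <<'E'
from h import *
b=cams.camera("wrist");c=cams.get_calibration("wrist");print(yellow(b,c))
cv2.imwrite("pics/w5.png",b[:,:,::-1]);print(c["R"].tolist(),c["t"])
s=read_state();print(s["eef_pos"],s["eef_rot"],s["joints"])
E
```

```text
clock: 11.6
eef_pos: [630.7, -24.1, 103.0]
eef_rot: [-3.113, 0.006, 3.138]
wrist_force: [-0.1, 0.6, 1.1]
finger_gap: 1.9
clock: 12.22
eef_pos: [630.2, -19.7, 244.0]
eef_rot: [-3.113, 0.008, 3.138]
wrist_force: [-1.0, 0.1, -0.9]
finger_gap: 2.1
([226, 214, 79, 29, 1871], array([628.5, -49.9,  94.7]))
[[0.004270913358832933, 0.9995666453558429, -0.029125260361939503], [0.9681498626366098, 0.0031580367974026686, 0.25035149346529273], [0.2503349811268844, -0.029266846356511885, -0.9677168226958492]] [  24.64015473 -644.22577493  259.76529211]
[629.78874206 -19.77268936 242.2913582 ] [-3.11342732  0.00563546  3.13817125] [-0.07795763  0.46043382  1.23543743 -0.02791308  1.43805483 -1.64166466]
```

View pics/w5.png

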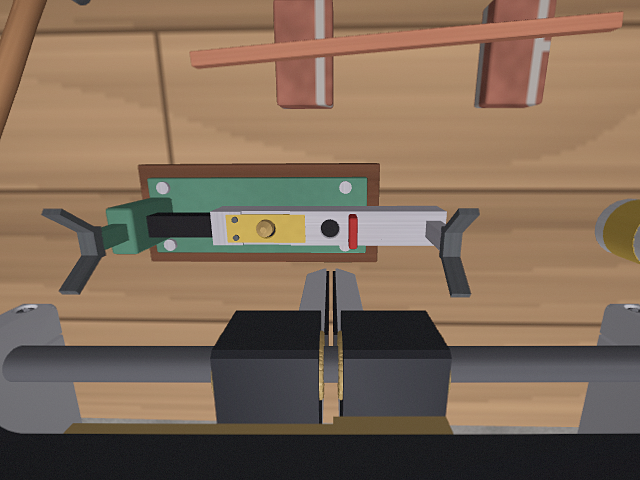

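The button stands up in the yellow strip's hole at (265,229), and the first hole at (330,229) is empty. The sleeve is about 64 mm out. The bar runs from (191,58) to (622,20). Next I'll work out the bar grasp and the saddle positions.

```bash
python3 - <<'E'
from h import *
c=cams.get_calibration("wrist")
for uv in((190,51),(621,12)):print("bar -x top edge",onz(c,uv,49))
for uv in((96,241),(446,237)):print("saddle",onz(c,uv,153.7))
print("btn",onz(c,(265.5,229),101.7))
p=proj(c,[[629.5,-223.6,153.7],[629.5,75.8,153.7]]);print(p)
print(totool([448,42.5,120]))
E
python3 -c "
import cv2;a=cv2.imread('pics/w5.png')
import numpy as np
o=np.vstack([cv2.resize(a[190:310,30:130],None,fx=4,fy=4,interpolation=2)]);b=cv2.resize(a[190:310,400:500],None,fx=4,fy=4,interpolation=2)
cv2.imwrite('pics/z5.png',np.hstack([o,b]))"
```

```text
bar -x top edge [ 458.62589604 -164.93300782   49.        ]
bar -x top edge [429.83158446 248.46656596  49.        ]
saddle [ 626.79823766 -215.54512017  153.7       ]
saddle [622.5854691   68.66075272 153.7       ]
btn [628.00720392 -86.70372768 101.7       ]
[[ 87.0821702  244.14012775]
 [454.3268528  245.45662521]]
[0.18268701 0.06504088 0.1194795 ]
```

View pics/z5.png

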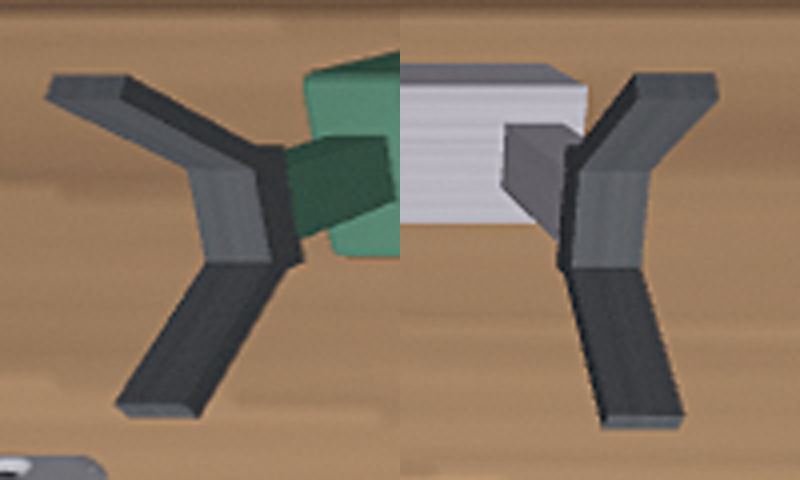

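Both saddles are where I predicted, within 2 px: near (87.5,244) and far (452.5,245). The rest's centre line is therefore at x≈629.3 with yaw≈0, and the halfway point is y≈−74.

```bash
python3 -m handwheel '[[0.036,0.013,0,10],[0.072,0.026,0,20],[0.108,0.039,0,30],[0.144,0.052,0.02,40],[0.18,0.065,0.04,50]]' 0 40; python3 -m handwheel '[[0,0,0.02,9],[0,0,0.05,18],[0,0,0.08,27],[0,0,0.08,36.5],[0,0,0.08,36.5]]'; python3 - <<'E'
from h import *
print(read_state()["eef_rot"],totool([450,42,70]))
b=cams.camera("wrist");cv2.imwrite("pics/w6.png",b[:,:,::-1])
c=cams.get_calibration("wrist");u=np.array([-.0696,.9976,0]);print(proj(c,[np.array([450,42,49])+u*k for k in(-60,0,60)]))
E
```

```text
clock: 12.9
eef_pos: [448.3, 45.1, 197.3]
eef_rot: [-3.126, 0.024, 2.26]
wrist_force: [0.4, 0.1, 0.4]
finger_gap: 48.8
clock: 13.52
eef_pos: [447.8, 42.9, 116.0]
eef_rot: [-3.141, 0.028, 1.624]
wrist_force: [0.0, -0.3, 0.2]
finger_gap: 93.6
[-3.14091396  0.02795289  1.62384929] [0.00023624 0.00220623 0.04603114]
[[333.32686137 324.38076936]
 [332.3288513  252.24366775]
 [331.18893627 169.93745446]]
```

View pics/w6.png

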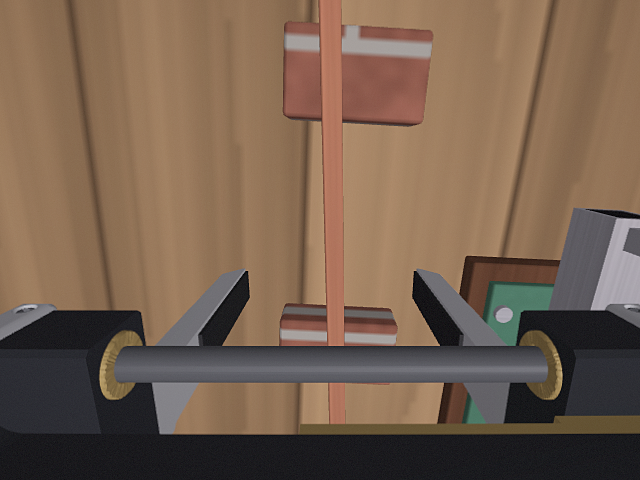

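The bar runs up column ~333, centred between the open fingers (230 and 430) and clear of both bricks. I'll descend, grip and lift a little.

```bash
python3 -m handwheel '[[0,0.002,0.03,0],[0,0.002,0.06,0],[0,0.002,0.08,0],[0,0.002,0.085,0],[0,0.002,0.085,0]]'; python3 -m handwheel '[[0,0,0,0],[0,0,0,0],[0,0,0,0],[0,0,0,0],[0,0,0,0]]' 1 40;  python3 -m handwheel '[[0,0,0,0],[0,0,0,0],[0,0,0,0],[0,0,-0.002,0],[0,0,-0.01,0]]'
```

```text
clock: 14.2
eef_pos: [450.3, 40.7, 31.8]
eef_rot: [3.141, 0.028, 1.628]
wrist_force: [0.4, -0.8, -0.1]
finger_gap: 93.9
clock: 14.82
eef_pos: [450.3, 40.7, 31.8]
eef_rot: [3.141, 0.028, 1.628]
wrist_force: [-0.3, 0.7, 1.0]
finger_gap: 47.4
clock: 15.45
eef_pos: [449.7, 41.0, 41.6]
eef_rot: [-3.14, 0.028, 1.628]
wrist_force: [0.7, 0.7, -4.9]
finger_gap: 13.6
```

```bash
python3 -m handwheel '[[0,0,-0.03,0],[0,0,-0.07,0],[0,0,-0.11,0],[0,0,-0.15,0],[0,0,-0.18,0]]'; python3 -m handwheel '[[0,0,0,0],[0,0,0,0]]'; python3 - <<'E'
from h import *
print(totool([629.3,-74,222]),read_state()["wrist_force"],read_state()["moment"])
E
```

```text
clock: 16.08
eef_pos: [449.4, 46.1, 223.5]
eef_rot: [-3.141, 0.028, 1.628]
wrist_force: [-0.0, 1.3, -5.6]
finger_gap: 13.5
clock: 16.32
eef_pos: [448.8, 46.0, 222.3]
eef_rot: [-3.139, 0.028, 1.628]
wrist_force: [0.0, 0.3, -5.7]
finger_gap: 13.2
[-0.13013629  0.17330911  0.00350356] [ 0.03838298  0.31150787 -5.69158542] [-0.03613093  0.04675692 -0.01929442]
```

```bash
python3 -m handwheel '[[-0.02,0.025,0.0005,0],[-0.046,0.06,0.001,1],[-0.075,0.1,0.002,2],[-0.105,0.14,0.003,3],[-0.13,0.1733,0.0035,3.1]]'; python3 -m handwheel '[[0,0,0,0],[0,0,0,0],[0,0,0,0]]'; python3 - <<'E'
from h import *
s=read_state();print(totool([629.3,-74,222]),s["wrist_force"],s["eef_rot"])
b=cams.camera("wrist");cv2.imwrite("pics/w7.png",b[:,:,::-1])
E
```

```text
clock: 16.95
eef_pos: [630.0, -75.0, 219.3]
eef_rot: [-3.138, 0.027, 1.573]
wrist_force: [1.2, 0.4, -5.4]
finger_gap: 13.9
clock: 17.32
eef_pos: [629.4, -74.4, 219.1]
eef_rot: [-3.137, 0.027, 1.574]
wrist_force: [0.3, -0.3, -4.5]
finger_gap: 13.6
[ 0.00027415 -0.00014046 -0.00291453] [ 0.29865536 -0.30852826 -4.48185213] [-3.13691689  0.02720836  1.57411942]
```

View pics/w7.png

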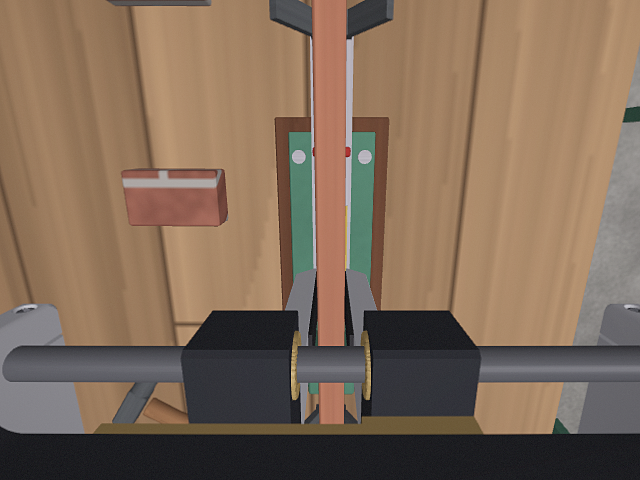

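The bar lies over both forks: it is centred at column 330, and the far cheeks run from 270 to 393. I'll lower it gently until the force shows it touching.

```bash
python3 -m handwheel '[[0,0,0.015,0],[0,0,0.03,0],[0,0,0.045,0],[0,0,0.056,0],[0,0,0.06,0]]'; python3 -m handwheel '[[0,0,0.001,0],[0,0,0.002,0],[0,0,0.003,0],[0,0,0.003,0]]'; python3 -m handwheel '[[0,0,0.001,0],[0,0,0.002,0],[0,0,0.002,0]]'
```

```text
clock: 18.0
eef_pos: [629.1, -76.0, 158.4]
eef_rot: [-3.136, 0.027, 1.574]
wrist_force: [-0.2, 0.5, -6.3]
finger_gap: 13.5
clock: 18.5
eef_pos: [629.1, -76.1, 155.6]
eef_rot: [-3.137, 0.027, 1.574]
wrist_force: [-0.6, -0.4, -6.2]
finger_gap: 13.8
clock: 18.88
eef_pos: [629.1, -76.2, 153.5]
eef_rot: [-3.136, 0.027, 1.574]
wrist_force: [-0.3, -0.0, -7.0]
finger_gap: 13.5
```

```bash
python3 -m handwheel '[[0,0,0.001,0],[0,0,0.0015,0],[0,0,0.0015,0]]'
```

```text
clock: 19.25
eef_pos: [629.0, -76.2, 151.9]
eef_rot: [-3.136, 0.027, 1.574]
wrist_force: [1.2, -0.2, -5.7]
finger_gap: 13.6
```

```bash
python3 -m handwheel '[[0,0,0.001,0],[0,0,0.0015,0],[0,0,0.0015,0]]'
```

```text
clock: 19.62
eef_pos: [629.1, -76.2, 151.0]
eef_rot: [-3.137, 0.027, 1.574]
wrist_force: [-3.1, 0.7, 2.7]
finger_gap: 13.7
```

```bash
python3 -m handwheel '[[0,0,0.0008,0],[0,0,0.0012,0],[0,0,0.0012,0]]'
```

```text
clock: 20.0
eef_pos: [629.2, -76.2, 151.0]
eef_rot: [-3.138, 0.027, 1.574]
wrist_force: [-6.7, 0.7, 9.3]
finger_gap: 13.5
```

It touched down at TCP z=151.0, where I expected. Now I'll release and retreat upward.

```bash
python3 -m handwheel '[[0,0,-0.0002,0],[0,0,-0.0002,0]]'; python3 -m handwheel '[[0,0,0,0],[0,0,0,0],[0,0,0,0],[0,0,0,0],[0,0,0,0]]' 0.5 20; python3 -m handwheel '[[0,0,-0.02,0],[0,0,-0.05,0],[0,0,-0.09,0],[0,0,-0.12,0],[0,0,-0.12,0]]'; python3 -m handwheel '[[0,0,0,0],[0,0,0,0],[0,0,0,0],[0,0,0,0],[0,0,0,0]]'; python3 - <<'E'
from h import *
a=cams.camera("wrist");t=cams.camera("top");s=cams.camera("scene")
ct=cams.get_calibration("top")
o=np.zeros((600,800,3),np.uint8);o[:300,:400]=cv2.resize(a,(400,300));o[:300,400:]=cv2.resize(t[150:240,270:390],(400,300),interpolation=2);o[300:,:]=cv2.resize(s[200:335,150:510],(800,300),interpolation=2)
cv2.imwrite("pics/f.png",o[:,:,::-1])
z=18.7+149
print("pred bar ends top",proj(ct,[[629.3,-75-210,z],[629.3,-75+210,z]]))
c=cams.get_calibration("wrist");print("wrist",proj(c,[[629.3,-75+210,z]]),proj(c,[[622.3,60,z],[636.3,60,z]]))
cv2.imwrite("pics/w8.png",a[:,:,::-1]);cv2.imwrite("pics/t8.png",t[:,:,::-1])
E
```

```text
clock: 20.25
eef_pos: [629.2, -76.2, 151.0]
eef_rot: [-3.138, 0.027, 1.574]
wrist_force: [0.7, 0.4, -0.4]
finger_gap: 13.5
clock: 20.88
eef_pos: [629.2, -76.3, 151.0]
eef_rot: [-3.138, 0.027, 1.574]
wrist_force: [0.0, 0.5, -0.7]
finger_gap: 46.8
clock: 21.5
eef_pos: [630.2, -73.0, 273.3]
eef_rot: [3.141, 0.028, 1.574]
wrist_force: [-0.1, 0.5, -0.1]
finger_gap: 46.6
clock: 22.12
eef_pos: [630.2, -73.0, 273.1]
eef_rot: [3.142, 0.028, 1.574]
wrist_force: [0.6, -0.0, 0.5]
finger_gap: 47.0
pred bar ends top [[409.79869314 191.00830777]
 [247.9768673  192.77562903]]
wrist [[329.05077243 -55.20793874]] [[319.50204747  65.08521181]
 [338.30383135  65.14069215]]
```

View pics/f.png

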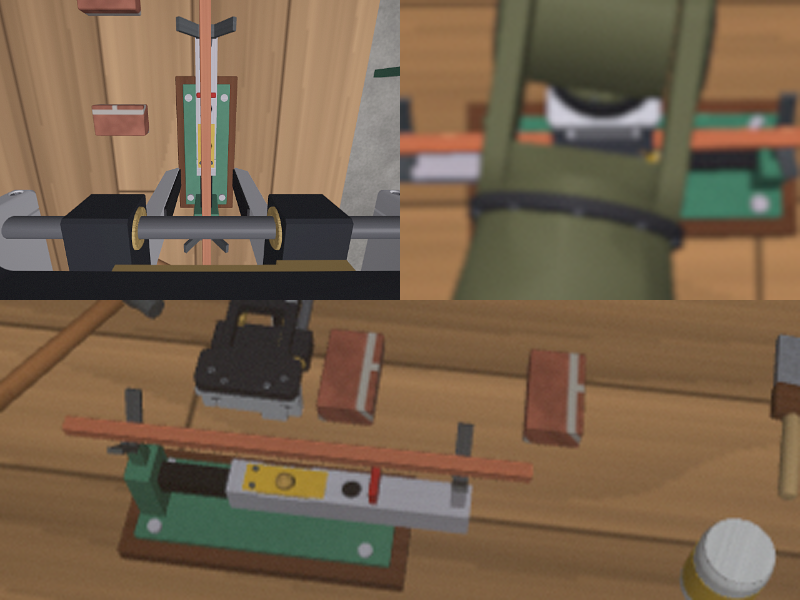

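The bar sits in both forks with both ends sticking out, the button is still up in the yellow strip, and the gripper is clear. I'll do one numeric check against the scene view, then hand in.

```bash
python3 - <<'E'
from h import *
from cell import manip
c=cams.get_calibration("scene");print(proj(c,[[629.3,y,160.7] for y in(-285,135)]),"seen (179.3,256) (389.4,276.5)")
for uv in((179.3,256),(389.4,276.5)):print(onz(c,uv,160.7))
print(manip.sign_off())
E
```

```text
[[178.6458334  255.5554947 ]
 [388.39444598 278.40776969]] seen (179.3,256) (389.4,276.5)
[ 630.13921812 -283.37978585  160.7       ]
[624.92022368 136.70351514 160.7       ]
the job is handed in; nothing more can be done
None
```

The sleeve is out at the next hole with the button up in the yellow strip, and the bar is lying in both forks. I handed the job in at about 22 s on the robot's clock; it gave no verdict.

- **Sleeve and button:** I pressed the button with the fingertips and pushed the red tab until the sleeve blocked, about 64 mm out. The picture taken after lifting shows the button standing in the yellow strip's hole.
- **Push force:** the final push peaked at 21.6 N on the wrist sensor. That is over the 20 N you asked for but under the 25 N that fails the run. The earlier pushes stayed within about 17 N.
- **Bar:** I gripped it at its middle with 40 N, carried it over the forks, and lowered it until it touched down at the height I had predicted. I opened the gripper only after that.
- **Last checks:** the final pictures show the bar in both forks with both ends sticking out and the gripper clear. The bar's ends in the scene view are within about 2 px of where they should be. Read as positions, one end comes out about 4 mm off the centre line (630 mm against 625 mm for the other end), which is about the accuracy of that view.
- **Hammer, brush and tin:** I planned every move to stay clear of them, but did not re-measure their positions at the end.

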